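# Test-run the wheel grinder in its bench cradle

### The job

Give the cordless grinder with the round grinding wheel a test run in its bench cradle: flip its lock-off lever well forward, towards the wheel, then squeeze the paddle switch fully in against the body, keep it in for a good second, and let go, leaving the lever forward. Leave the similar tool with the pointed stone alone.

Things in the scene. Friction and masses are not known exactly. Their poses are not given: they have to be found in the camera images.
- grinder: Grey cordless grinder on its side, fixed in a low bench cradle. Origin on the bench under it; x forward to its head, y out of the paddle side, z up. In mm here: housing x -95..75, y -20..20, z 34..76 (straps to 79); black battery behind, to x -132; upright terracotta wheel, 76 across, 12 thick, centre (94, 38, 55); cradle plate 200 x 75 x 8. The lever's and paddle's x, y, z are in this frame.
- grinder_lever (a joint): Grey lock-off tab, 7 mm thick, z 46..64, on an upright pin at x -48, y 36 in the paddle; tip 35 mm from the pin. rad: 0 (0 to 0.1 at start) sticks straight out to +y and blocks the paddle; grows as it swings level to +x; free past 0.9; 1.4 lies along the paddle, tip near x -14, y 42. About 2 N at the tip moves it; it stays where left.
- grinder_paddle (a joint): Black bar along the housing's +y side, x -75..45, z 41..69, 7 mm thick, outer face at y 35. Travel towards the body in m: 0 out, 0.007 fully in (outer face y 28). Housing plus paddle measure 55 mm out, 48 in. Slides parallel to itself, springs back; 4 N to start, 8 N to hold in. Ahead of x -5 it is clear of the lever.
- engraver: The tool to leave alone: same grey body, battery, paddle, lever and cradle, but a straight tapered nose with a small pointed terracotta stone in line with the tool, tip 140 mm ahead of the origin. Origin and axes as for the grinder.

How it is judged (in metres and radians):
On the way, in this order (a step that is already met when the one before it is completed fails the run):
1. the grinder's lever is flipped forward past 0.9 rad (value of joint grinder_lever above 0.9 rad), for 0.1 s.
2. with the lever forward, the paddle is squeezed in by more than 5 mm and kept there for 0.5 s (value of joint grinder_paddle above 0.005 m and value of joint grinder_lever above 0.9 rad), for 0.5 s.
At the end, for the whole second after the job is handed in: The grinder's paddle has been let go and is out again (within 2 mm of rest) and its lever is still forward (past 0.8 rad) (value of joint grinder_paddle below 0.002 m and value of joint grinder_lever above 0.8 rad); the robot touches nothing.
It fails at once if the robot presses on the tool with the pointed stone (over 3 N) (contact force between any of the fingers, the arm and engraver above 3 N).
It also fails if it takes over 38 s, if anything falls off the work surface, if the arm or the gripper's body presses on something with over 40 N, if the wrist force passes 120 N, or if a joint passes its speed limit or range.

### The arm

A 6-joint arm with a two-finger parallel gripper is mounted at the origin on the work surface. World frame = base frame: x ahead of the robot, y to its left, z up, the work surface at z = 0. Lengths are in m, angles in degrees, forces in N, time in s.
With the tool pointing down it reaches from about 0.3 to 0.75 m from the base axis. Payload 8.5 kg.
Tool frame: the origin (TCP) lies between the finger pads; the fingertips stand env.finger_overhang ahead of it and the grasp point (between the pads) lies 2 mm behind it (env.finger_overhang is the distance from the TCP to the fingertips, in m); z points along the fingers, y is the line along which they close (so a half turn about z gives the same grasp; the last joint's range is limited). The gripper opens to 85 mm and grips with 20 to 120 N. Pads are 22 mm wide; open, the fingers measure 114 mm over their backs; the gripper's body (76 mm by 85 mm) begins 54 mm behind the grasp point. The pads swing forward as they close: fully open they stand 13 mm farther back than shut.
Start: joints at [59.57, 21.807, 74.336, -0, 83.858, -12.336], TCP at [0.171, 0.523, 0.22] pointing down, gripper open.
Joint ranges: [-178.18, 178.18], [-50.72, 133.34], [12.68, 142.11], [-81.47, 261.47], [9.98, 163.14], [-165.26, 165.26]. Speed limits (degrees/s): [136.94, 136.94, 180, 180, 180, 180].

### API

Orientations are given as a 3x3 rotation matrix whose columns are the frame's x, y, z axes.
In Python, from rig import env gives the robot as it stands. The module is installed in compiled form; this text tells all that it offers.
- The arm moves only by the tool jog_arm, never from a script. Its arguments are lists of equal length, an entry for each row: "hand": the finger opening in m, from 0 to 0.0854; "travel": the shift along the world's x, y, z in m, a list of three; "yaw": the turn about the world's z in rad. A call has exactly 5 rows; each row shifts and turns the commanded pose from where the row before left it; what a row does not reach is not made up. A row lasts 1/8 s, in which the tool goes at most 62.5 mm and 10.7 degrees, less where a joint would pass 70% of its speed; a pose out of reach is approached as far as the arm can. A call is refused whole if a number of a shift passes 0.0625 or a number of a turn 0.188, either way. A call with a gripper value outside its range is refused whole. The fingers move at their own pace and stop on an object; "grip_force" is the grip in N (left out, the last holds). Time passes only in rows, so rows that do not move let the fingers close, or fill a call up. It gives the time, the measured TCP pose, the force, the opening and the grip force at its end, in the units of the state.
- env.observe(): the state, without advancing time (a new reading comes with each control period).
- env.get_image(name): name is "scene" or "top" or "wrist"; returns the picture (400x640x3 uint8, red, green, blue); there is no depth.
- env.calibration(name): a dict with "fx", "fy", "cx", "cy" (pixels), "position" and "rotation" of the camera in the world; the wrist camera has in their place "hand_eye" (4x4, takes a point from camera to tool coordinates, whose origin is the TCP and whose axes are the flange's). Camera axes: x right, y down, z forward; pixel columns grow to the right and rows downward; lengths in m; the calibration is good to about 2 mm. A picture is of the moment at which its call begins: read the wrist's pose just before it. calibration takes no time and is no camera call.
- env.close_job(): hands the job in; it is judged then, once.
The state is a dict: "time_s": time; "q": joint angles; "qvel": joint speeds; "joint_efforts": joint torques, N m; "position": TCP position; "tool_rot": TCP orientation; "ft_force": force on the tool from outside, world axes, zero at the start; "wrist_torque": the same for the moment, N m; "grip_width": finger opening in m; "gripper_force": force on a finger pad.
Only numpy, scipy, OpenCV 4.12 (cv2) and the standard library are available. Lean on these libraries where they do the work, as an engineer would, in place of code of your own. Each camera call takes 0.05 s, during which the arm holds its last target. There are 200 camera calls.

## Working session

There is one attempt and no reset: what is moved stays moved. The work goes in short steps, Python scripts to look and compute and a tool call to move; the robot and the scene stay as the last step left them, time stands still between calls to the robot, and variables do not carry over. Pictures are saved under pics/ and viewed, at most 13 in all, crops included, and the job is handed in when it is done.

Besides the shell and the picture viewer there is one more tool, called after "Emit:" as name([rows], argument=value, ...), one row to a line, values as JSON. jog_arm: Moves the arm, as the interface text tells. Its arguments: {"type":"object","properties":{"hand":{"type":"array"},"travel":{"type":"array"},"yaw":{"type":"array"},"grip_force":{"type":"number"}},"required":["hand","travel","yaw"]}

```bash
mkdir -p pics; python3 - <<'E'
from rig import env
import cv2,numpy as np
s=env.observe();print(s['time_s'],s['position'],s['tool_rot'],env.finger_overhang)
a=env.get_image('top');b=env.get_image('scene')
cv2.imwrite('pics/top.png',a[:,:,::-1]);cv2.imwrite('pics/scene.png',b[:,:,::-1])
for n in('top','scene','wrist'):print(n,env.calibration(n))
E
```

```text
0.0 [0.17064347 0.5225158  0.21909312] [[-9.50561397e-01  3.10535728e-01 -7.69401472e-04]
 [ 3.10536513e-01  9.50560542e-01 -1.31506164e-03]
 [ 3.22989056e-04 -1.48897408e-03 -9.99998839e-01]] 0.017
top {'fx': 423.65240511083834, 'fy': 423.65240511083834, 'cx': 314.1714350111711, 'cy': 200.68422438020016, 'position': array([0.46862567, 0.00313248, 0.71643541]), 'rotation': array([[ 0.02481061, -0.99412094,  0.10539445],
       [-0.99954397, -0.02648393, -0.01450675],
       [ 0.01721273, -0.10498647, -0.99432468]])}
scene {'fx': 399.60070046592705, 'fy': 399.60070046592705, 'cx': 315.8515338062013, 'cy': 201.0564757515383, 'position': array([ 1.05452619, -0.0930451 ,  0.4795945 ]), 'rotation': array([[ 0.20415078,  0.62232338, -0.75566929],
       [ 0.97883993, -0.1187606 ,  0.16663828],
       [ 0.01395916, -0.77369861, -0.63340004]])}
wrist {'fx': 316.08350979480383, 'fy': 316.08350979480383, 'cx': 319.3575372073901, 'cy': 194.82962255918093, 'hand_eye': array([[-8.22457948e-04, -9.61271327e-01, -2.75602540e-01,
         7.02506784e-02],
       [ 9.99998268e-01, -1.25081725e-03,  1.37850047e-03,
         5.22047401e-04],
       [-1.66984139e-03, -2.75600929e-01,  9.61270690e-01,
        -1.54076588e-01],
       [ 0.00000000e+00,  0.00000000e+00,  0.00000000e+00,
         1.00000000e+00]])}
```

View pics/top.png

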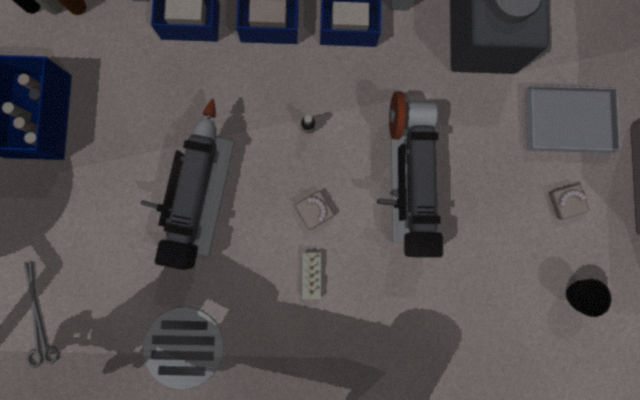

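View pics/scene.png

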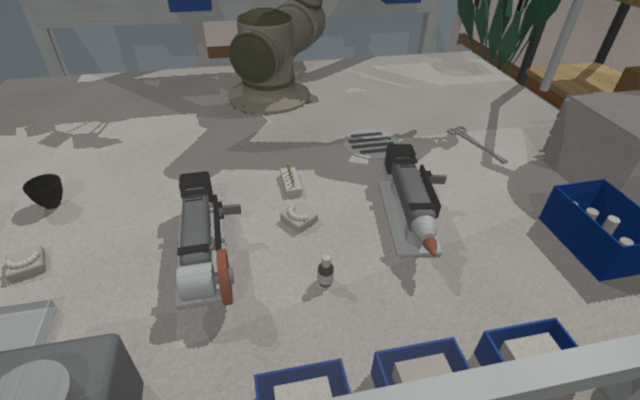

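The top view shows the grinder at about (423,180), wheel at (398,115) and lever at (387,202). The engraver is at (190,190), pointed stone at (210,108), and is well clear.

```bash
cat > h.py <<'E'
import numpy as np,cv2
from rig import env
def ray(n,u,v,z,T=None):
    c=env.calibration(n)
    R,p=(c['rotation'],c['position']) if T is None else (T[:3,:3],T[:3,3])
    d=R@np.array([(u-c['cx'])/c['fx'],(v-c['cy'])/c['fy'],1])
    return p+d*(z-p[2])/d[2]
E
python3 - <<'E'
from h import *
a=cv2.imread('pics/top.png')
c=a[80:270,370:460]
cv2.imwrite('pics/crop.png',cv2.resize(c,None,fx=3.1,fy=3.1,interpolation=cv2.INTER_CUBIC))
for u,v in[(423,180)]:print(ray('top',u,v,.076))
h=cv2.cvtColor(a,cv2.COLOR_BGR2HSV)
m=cv2.inRange(h,(0,120,50),(15,255,255));m[:,:380]=0;m[:,440:]=0;m[:60]=0
ys,xs=np.nonzero(m);print('wheel',xs.min(),xs.max(),ys.min(),ys.max(),len(xs))
E
```

```text
[ 0.57287728 -0.17244394  0.076     ]
wheel 390 405 92 137 413
```

View pics/crop.png

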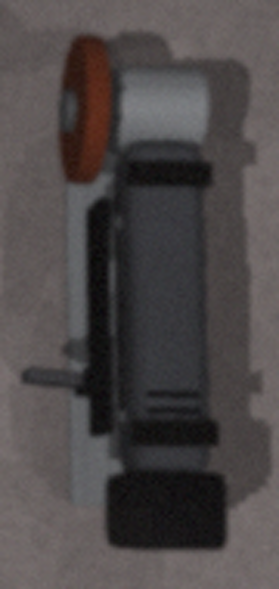

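The crop shows the paddle outer edge from (91,203) to (90,433), and the lever tip at (24,376) with its base at (85,383). The wheel spans y 35–182.

```bash
python3 - <<'E'
from h import *
P=lambda u,v,z:ray('top',370+u/3.1,80+v/3.1,z).round(4)
for n,u,v,z in[('padF',91,203,.069),('padR',90,433,.069),('tip',24,376,.064),('leverbase',85,383,.064),('strapF R',212,174,.079),('strapR R',218,432,.079),('batRL',108,545,.07),('batRR',226,545,.07),('wheelF',90,35,.06),('wheelR',80,182,.055)]:print(n,P(u,v,z))
f=P(91,203,.069);r=P(90,433,.069);d=f-r;yaw=np.arctan2(d[1],d[0]);print('yaw',np.degrees(yaw),np.linalg.norm(d))
R=np.array([[np.cos(yaw),-np.sin(yaw)],[np.sin(yaw),np.cos(yaw)]])
o=(f[:2]-R@[.045,.035]+r[:2]-R@[-.075,.035])/2
print('o',o)
for g in[(-.048,.036),(-.046,.071),(-.014,.042),(.02,.035),(.02,-.02),(.094,.038)]:print(g,o+R@g)
E
```

```text
padF [ 0.6276 -0.1374  0.069 ]
padR [ 0.5114 -0.1373  0.069 ]
tip [ 0.5395 -0.1051  0.064 ]
leverbase [ 0.5368 -0.1358  0.064 ]
strapF R [ 0.6416 -0.1957  0.079 ]
strapR R [ 0.5129 -0.1978  0.079 ]
batRL [ 0.4566 -0.1461  0.07  ]
batRR [ 0.458  -0.2042  0.07  ]
wheelF [ 0.7186 -0.1385  0.06  ]
wheelR [ 0.6419 -0.1347  0.055 ]
yaw -0.049307887580492864 0.116200043029252
o [ 0.58446987 -0.1723629 ]
(-0.048, 0.036) [ 0.53650087 -0.1363216 ]
(-0.046, 0.071) [ 0.53853099 -0.10132334]
(-0.014, 0.042) [ 0.57050602 -0.13035086]
(0.02, 0.035) [ 0.60449999 -0.13738012]
(0.02, -0.02) [ 0.60445265 -0.1923801 ]
(0.094, 0.038) [ 0.67850254 -0.1344438 ]
```

Emit:
jog_arm([
  [0.022,-0.042,0],
  [0.022,-0.042,0],
  [0.022,-0.042,0],
  [0.022,-0.042,0],
  [0.022,-0.042,0],
], hand=[0.0854,0.0854,0.0854,0.0854,0.0854], yaw=[0.022,0.022,0.022,0.022,0.022])

```text
time_s: 0.72
position: [0.2811, 0.3114, 0.2196]
tool_rot: [[-0.979, 0.203, -0.0], [0.203, 0.979, -0.0], [0.0, -0.0, -1.0]]
ft_force: [1.1, 0.3, 0.6]
grip_width: 0.0852
gripper_force: 0.0
```

Emit:
jog_arm([
  [0.022,-0.042,0],
  [0.022,-0.042,0],
  [0.022,-0.042,0],
  [0.022,-0.042,0],
  [0.022,-0.042,0],
], hand=[0.0854,0.0854,0.0854,0.0854,0.0854], yaw=[0.022,0.022,0.022,0.022,0.022])

```text
time_s: 1.35
position: [0.3912, 0.1013, 0.2196]
tool_rot: [[-0.995, 0.095, -0.0], [0.095, 0.995, 0.0], [0.0, 0.0, -1.0]]
ft_force: [-0.5, 0.4, 0.4]
grip_width: 0.0857
gripper_force: 0.0
```

Emit:
jog_arm([
  [0.022,-0.042,0],
  [0.022,-0.042,0],
  [0.022,-0.042,0],
  [0.022,-0.042,0],
  [0,0,0],
], hand=[0.0,0.0,0.0,0.0,0.0], yaw=[0.022,0.022,0.022,0.022,0.022], grip_force=30)

```text
time_s: 1.98
position: [0.4796, -0.0675, 0.2189]
tool_rot: [[-1.0, -0.012, -0.001], [-0.012, 1.0, 0.0], [0.001, 0.0, -1.0]]
ft_force: [-0.2, 0.7, -0.5]
grip_width: 0.0
gripper_force: 0.0
```

```bash
python3 - <<'E'
from h import *
s=env.observe();print(s['time_s'],s['position'],s['tool_rot'],s['grip_width'])
a=env.get_image('wrist');cv2.imwrite('pics/w1.png',a[:,:,::-1])
T=np.eye(4);T[:3,:3]=s['tool_rot'];T[:3,3]=s['position'];T=T@env.calibration('wrist')['hand_eye'];np.save('T1.npy',T)
E
```

```text
1.975 [ 0.47960013 -0.06754763  0.21893063] [[-9.99930884e-01 -1.17152625e-02 -9.89425837e-04]
 [-1.17153815e-02  9.99931366e-01  1.14556924e-04]
 [ 9.88015864e-04  1.26140507e-04 -9.99999504e-01]] 4.387963995945188e-05
```

View pics/w1.png

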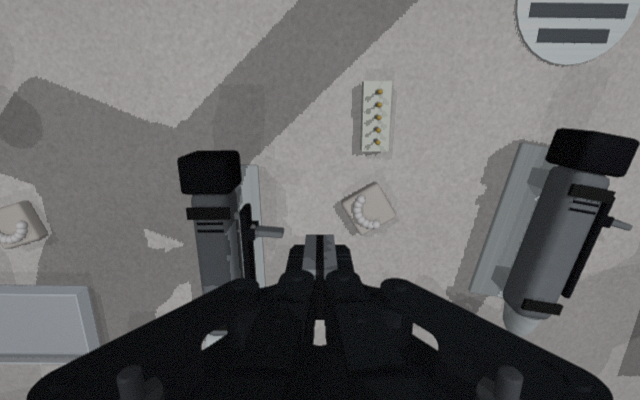

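The wrist view shows the lever from (258,230) to its tip at (283,232). The paddle's outer rear corner is at (250,206), and the fingertips are at about (320,240).

```bash
python3 - <<'E'
from h import *
T=np.load('T1.npy')
for n,u,v,z in[('tip',284,232,.064),('base',258,229,.064),('padR',250,205,.069),('padF?',256,278,.069),('strapLR',187,214,.079),('strapRR',229,214,.079),('batR',181,193,.07)]:print(n,ray('wrist',u,v,z,T).round(4))
E
```

```text
tip [ 0.5392 -0.1031  0.064 ]
base [ 0.5361 -0.1303  0.064 ]
padR [ 0.5081 -0.1362  0.069 ]
padF? [ 0.591  -0.1338  0.069 ]
strapLR [ 0.5148 -0.1964  0.079 ]
strapRR [ 0.5144 -0.1551  0.079 ]
batR [ 0.496 -0.204  0.07 ]
```

Emit:
jog_arm([
  [0.025,-0.043,0],
  [0,0,-0.045],
  [0,0,-0.045],
  [0,0,-0.045],
  [0,0,0],
], hand=[0,0,0,0,0], yaw=[0,0,0,0,0])

```text
time_s: 2.65
position: [0.502, -0.1065, 0.0829]
tool_rot: [[-1.0, -0.015, -0.006], [-0.015, 1.0, 0.003], [0.006, 0.003, -1.0]]
ft_force: [-1.2, -0.3, 0.5]
grip_width: 0.0003
gripper_force: 0.0
```

Emit:
jog_arm([
  [0,0,-0.012],
  [0,0,-0.011],
  [0,0,0],
  [0,0,0],
  [0,0,0],
], hand=[0,0,0,0,0], yaw=[0,0,0,0,0])

```text
time_s: 3.28
position: [0.5041, -0.1083, 0.0622]
tool_rot: [[-1.0, -0.014, 0.001], [-0.014, 1.0, -0.0], [-0.001, -0.0, -1.0]]
ft_force: [0.3, -0.7, -0.2]
grip_width: -0.0001
gripper_force: 0.0
```

```bash
python3 - <<'E'
from h import *
a=env.get_image('wrist');b=env.get_image('scene')[160:320,140:300]
cv2.imwrite('pics/w2.png',np.hstack([a[100:400,130:430],cv2.resize(b,(300,300))])[:,:,::-1])
E
```

```text
(no output)
```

View pics/w2.png

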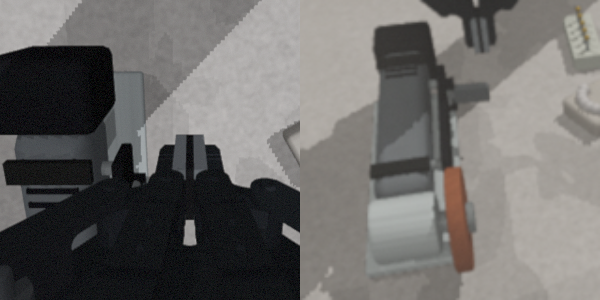

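The fingertips sit behind the lever, level with its outer half. I'll push forward in steps.

Emit:
jog_arm([
  [0.01,-0.003,-0.002],
  [0.01,-0.001,0],
  [0.01,0,0],
  [0.01,0,0],
  [0,0,0],
], hand=[0,0,0,0,0], yaw=[0,0,0,0,0])

```text
time_s: 4.0
position: [0.5445, -0.1122, 0.0596]
tool_rot: [[-1.0, -0.015, 0.0], [-0.015, 1.0, -0.0], [-0.0, -0.0, -1.0]]
ft_force: [0.6, 0.3, 0.6]
grip_width: 0.0001
gripper_force: 0.0
```

Emit:
jog_arm([
  [0.006,0,0],
  [0.006,0,0],
  [0,0,0],
  [0,0,0],
  [0,0,0],
], hand=[0,0,0,0,0], yaw=[0,0,0,0,0])

```text
time_s: 4.62
position: [0.5557, -0.1122, 0.0597]
tool_rot: [[-1.0, -0.014, -0.0], [-0.014, 1.0, 0.0], [0.0, 0.0, -1.0]]
ft_force: [0.2, -0.4, 0.1]
grip_width: 0.0001
gripper_force: 0.0
```

```bash
python3 - <<'E'
from h import *
b=env.get_image('scene')[160:320,140:300];a=env.get_image('top')[80:270,370:460]
cv2.imwrite('pics/s3.png',np.hstack([cv2.resize(a,(270,570)),cv2.resize(b,(500,570))])[:,:,::-1])
E
```

```text
(no output)
```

View pics/s3.png

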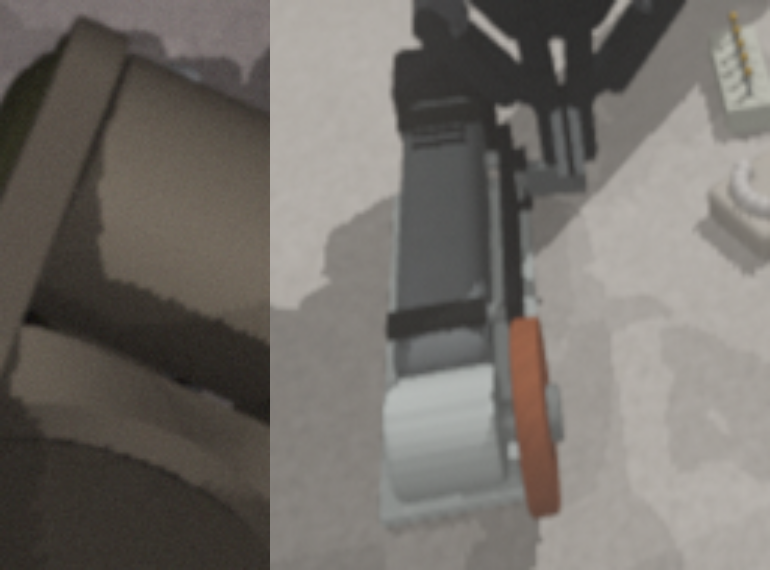

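```bash
python3 - <<'E'
from h import *
c=env.calibration('scene');o=np.array([.584,-.1725]);a=np.radians(.5)
R=np.array([[np.cos(a),-np.sin(a)],[np.sin(a),np.cos(a)]])
def pr(w):
    p=c['rotation'].T@(np.array(w)-c['position']);u,v=c['fx']*p[0]/p[2]+c['cx'],c['fy']*p[1]/p[2]+c['cy']
    return round((u-140)*500/160+270),round((v-160)*570/160)
print('tcp',pr(env.observe()['position']),'tip',pr(env.observe()['position']-[0,0,.017]))
for th in(0,.3,.6,.9,1.2,1.4):
    w=o+R@(np.array([-.048,.036])+.035*np.array([np.sin(th),np.cos(th)]))
    print(th,pr([*w,.064]),pr([*w,.046]))
for g in[(-75,35,69),(45,35,69),(-48,36,64),(132,38,55)]:print(g,pr([*(o+R@(np.array(g[:2])/1000)),g[2]/1000]))
b=env.get_image('wrist')[120:320,180:400];s=env.get_image('scene')[170:250,190:260]
cv2.imwrite('pics/s4.png',np.hstack([cv2.resize(b,(440,400)),cv2.resize(s,(350,400),interpolation=cv2.INTER_CUBIC)])[:,:,::-1])
E
```

```text
tcp (573, 183) tip (576, 212)
0 (590, 145) (593, 175)
0.3 (588, 160) (591, 190)
0.6 (580, 174) (584, 204)
0.9 (567, 187) (571, 217)
1.2 (549, 198) (554, 228)
1.4 (536, 202) (540, 233)
(-75, 35, 69) (517, 111)
(45, 35, 69) (524, 290)
(-48, 36, 64) (521, 155)
(132, 38, 55) (544, 482)
```

View pics/s4.png

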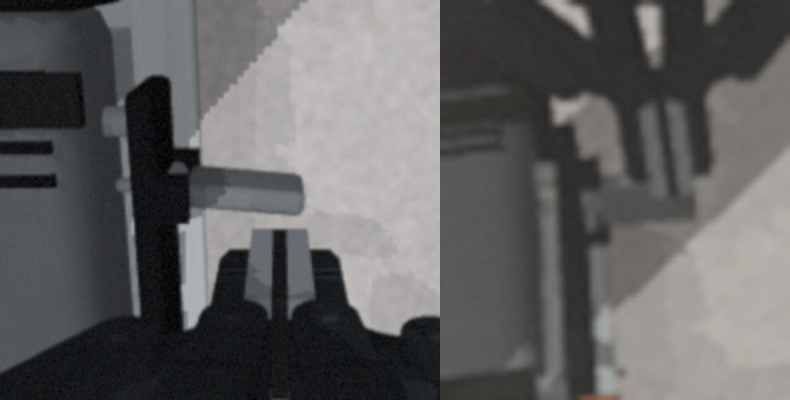

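The fingers passed over the lever: it still sticks out, at about (240,190) in the left view, with the fingertips at (280,230) just ahead of it. The tips are higher than I assumed. I'll go up, back, lower by 16 mm more, and look from the side before pushing.

Emit:
jog_arm([
  [0,0,0.03],
  [-0.03,0,0],
  [-0.025,0,0],
  [0,0,-0.023],
  [0,0,-0.023],
], hand=[0,0,0,0,0], yaw=[0,0,0,0,0])

```text
time_s: 5.45
position: [0.5008, -0.1124, 0.0436]
tool_rot: [[-1.0, -0.014, 0.001], [-0.014, 1.0, -0.001], [-0.001, -0.001, -1.0]]
ft_force: [-0.1, -0.1, -0.4]
grip_width: 0.0003
gripper_force: 0.0
```

Emit:
jog_arm([
  [0,0,0],
  [0,0,0],
  [0,0,0],
  [0,0,0],
  [0,0,0],
], hand=[0,0,0,0,0], yaw=[0,0,0,0,0])

```text
time_s: 6.08
position: [0.5009, -0.1123, 0.044]
tool_rot: [[-1.0, -0.014, 0.0], [-0.014, 1.0, -0.0], [-0.0, -0.0, -1.0]]
ft_force: [-0.4, -0.2, 0.5]
grip_width: -0.0004
gripper_force: 0.0
```

```bash
python3 - <<'E'
from h import *
b=env.get_image('wrist')[120:320,180:400];s=env.get_image('scene')[170:250,190:260]
cv2.imwrite('pics/s5.png',np.hstack([cv2.resize(b,(440,400)),cv2.resize(s,(350,400),interpolation=cv2.INTER_CUBIC)])[:,:,::-1])
s=env.observe();c=env.calibration('scene')
for dz in(-.02,-.01,0,.01,.017,.02):
    p=c['rotation'].T@(s['position']+[.011,0,-dz]-c['position']);u,v=c['fx']*p[0]/p[2]+c['cx'],c['fy']*p[1]/p[2]+c['cy']
    print(dz,round(440+(u-190)*5),round((v-170)*5))
E
```

```text
-0.02 666 114
-0.01 669 137
0 672 160
0.01 676 183
0.017 678 198
0.02 679 205
```

View pics/s5.png

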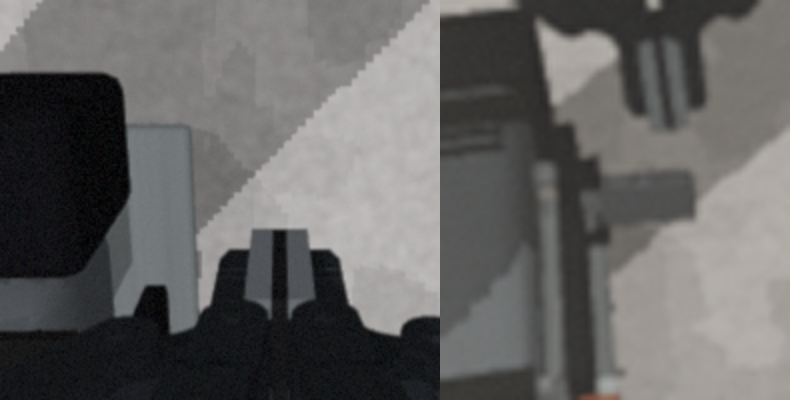

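Side view: tips at about (664,130), lever top near row 172, so the tips are still about 57 mm high. I'll lower another 13 mm, then push.

Emit:
jog_arm([
  [0,0,-0.006],
  [0,0,-0.007],
  [0.008,0,0],
  [0.008,0,0],
  [0.008,0,0],
], hand=[0,0,0,0,0], yaw=[0,0,0,0,0])

```text
time_s: 6.8
position: [0.5257, -0.1123, 0.0308]
tool_rot: [[-1.0, -0.014, 0.0], [-0.014, 1.0, -0.0], [-0.0, -0.0, -1.0]]
ft_force: [0.8, -0.5, 1.6]
grip_width: -0.0002
gripper_force: 0.0
```

Emit:
jog_arm([
  [0.007,0,0],
  [0.007,0,0],
  [0.007,0,0],
  [0.006,0,0],
  [0,0,0],
], hand=[0,0,0,0,0], yaw=[0,0,0,0,0])

```text
time_s: 7.42
position: [0.5523, -0.112, 0.0306]
tool_rot: [[-1.0, -0.014, 0.001], [-0.014, 1.0, 0.0], [-0.001, 0.0, -1.0]]
ft_force: [-1.6, 1.7, -0.6]
grip_width: -0.0001
gripper_force: 0.9
```

```bash
python3 - <<'E'
from h import *
b=env.get_image('wrist')[120:320,180:400];s=env.get_image('scene')[170:250,190:260]
cv2.imwrite('pics/s6.png',np.hstack([cv2.resize(b,(440,400)),cv2.resize(s,(350,400),interpolation=cv2.INTER_CUBIC)])[:,:,::-1])
E
```

```text
(no output)
```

View pics/s6.png

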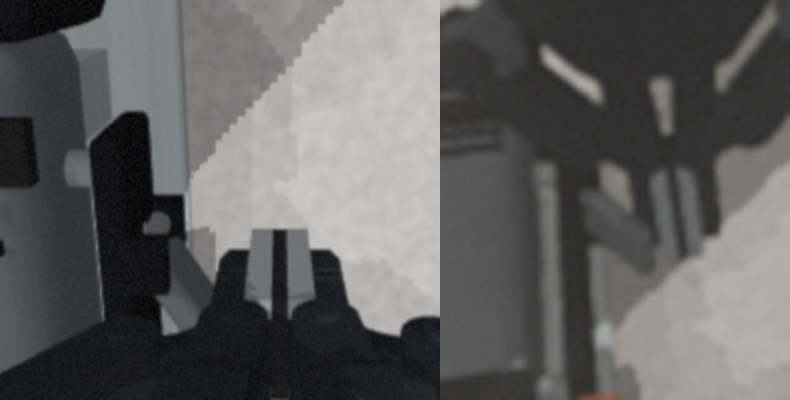

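The lever has swung to about 0.9 rad, with its tip at (650,270) in the side view. I'll push further forward and slightly inward.

Emit:
jog_arm([
  [0.005,-0.002,0],
  [0.005,-0.002,0],
  [0.005,-0.001,0],
  [0.003,0,0],
  [0,0,0],
], hand=[0,0,0,0,0], yaw=[0,0,0,0,0])

```text
time_s: 8.15
position: [0.5705, -0.1175, 0.0309]
tool_rot: [[-1.0, -0.014, 0.001], [-0.014, 1.0, -0.001], [-0.001, -0.001, -1.0]]
ft_force: [0.0, 1.0, 0.2]
grip_width: 0.0003
gripper_force: 0.3
```

Emit:
jog_arm([
  [0,0.005,0],
  [0,0.015,0],
  [0,0,0.05],
  [0,0,0.06],
  [0,0,0.03],
], hand=[0,0,0,0,0], yaw=[0,0,0,0,0])

```text
time_s: 8.78
position: [0.5704, -0.0964, 0.1741]
tool_rot: [[-1.0, -0.015, 0.004], [-0.015, 1.0, -0.002], [-0.004, -0.002, -1.0]]
ft_force: [0.5, -0.6, -0.9]
grip_width: -0.0001
gripper_force: 0.0
```

Emit:
jog_arm([
  [0.034,-0.05,0],
  [0,-0.02,0],
  [0,0,0],
  [0,0,0],
  [0,0,0],
], hand=[0.0854,0.0854,0.0854,0.0854,0.0854], yaw=[0,0,0,0,0])

```text
time_s: 9.4
position: [0.6036, -0.166, 0.1709]
tool_rot: [[-1.0, -0.015, -0.0], [-0.015, 1.0, 0.0], [0.0, 0.0, -1.0]]
ft_force: [-0.5, 0.3, 0.0]
grip_width: 0.0853
gripper_force: 0.0
```

```bash
python3 - <<'E'
from h import *
s=env.observe();print(s['position'],s['tool_rot'][:,0])
b=env.get_image('wrist')[0:400,120:520];s=env.get_image('scene')[160:240,180:260]
cv2.imwrite('pics/s7.png',np.hstack([b,cv2.resize(s,(400,400),interpolation=cv2.INTER_CUBIC)])[:,:,::-1])
E
```

```text
[ 0.60361932 -0.16601636  0.17091474] [-9.99882428e-01 -1.53338474e-02  5.56977177e-05]
```

View pics/s7.png

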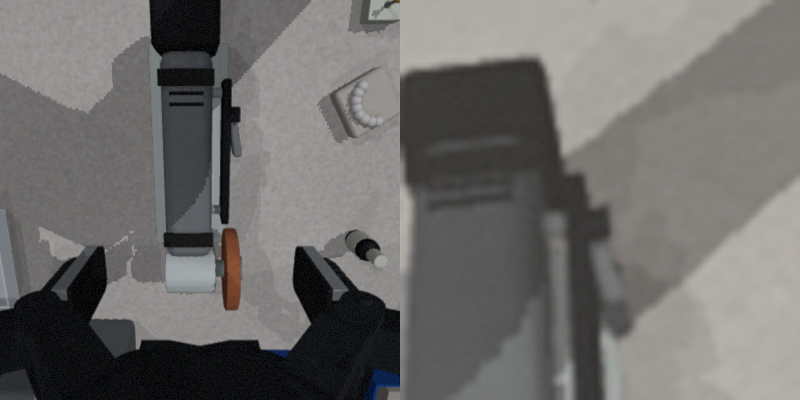

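The lever now lies along the paddle, from (235,115) to (240,155) in the wrist view. The open fingers at (100,250) and (298,250) straddle the body. I'll descend over the paddle's forward half.

Emit:
jog_arm([
  [0,-0.005,-0.03],
  [0,0,-0.03],
  [0,0,-0.03],
  [0,0,-0.03],
  [0,0,0],
], hand=[0.0854,0.0854,0.0854,0.0854,0.0854], yaw=[0,0,0,0,0])

```text
time_s: 10.12
position: [0.6028, -0.1714, 0.049]
tool_rot: [[-1.0, -0.014, -0.004], [-0.014, 1.0, 0.002], [0.004, 0.002, -1.0]]
ft_force: [0.1, -0.8, 0.0]
grip_width: 0.0854
gripper_force: 0.0
```

Emit:
jog_arm([
  [0,0,-0.01],
  [0,0,-0.013],
  [0,0,0],
  [0,0,0],
  [0,0,0],
], hand=[0.0854,0.0854,0.0854,0.0854,0.0854], yaw=[0,0,0,0,0])

```text
time_s: 10.75
position: [0.604, -0.1723, 0.0282]
tool_rot: [[-1.0, -0.014, 0.001], [-0.014, 1.0, -0.0], [-0.001, -0.0, -1.0]]
ft_force: [0.1, 0.6, 0.2]
grip_width: 0.0858
gripper_force: 0.0
```

```bash
python3 - <<'E'
from h import *
b=env.get_image('wrist')[0:400,120:520];s=env.get_image('scene')[170:290,170:290]
cv2.imwrite('pics/s8.png',np.hstack([b,cv2.resize(s,(400,400),interpolation=cv2.INTER_CUBIC)])[:,:,::-1])
E
```

```text
(no output)
```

View pics/s8.png

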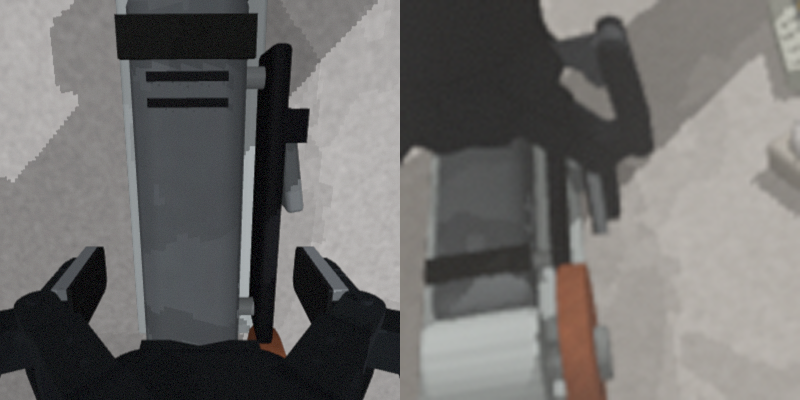

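The fingers straddle the body: right pad at (294,250) beside the paddle at (280,250), left pad at (104,250), and the lever tip at (293,208) is clear behind. Squeezing now.

Emit:
jog_arm([
  [0,0,0],
  [0,0,0],
  [0,0,0],
  [0,0,0],
  [0,0,0],
], hand=[0.06,0.052,0.048,0.046,0.044], yaw=[0,0,0,0,0], grip_force=30)

```text
time_s: 11.48
position: [0.6039, -0.1721, 0.0283]
tool_rot: [[-1.0, -0.014, 0.0], [-0.014, 1.0, 0.0], [-0.0, 0.0, -1.0]]
ft_force: [-1.3, 1.9, 4.7]
grip_width: 0.0471
gripper_force: 32.1
```

Emit:
jog_arm([
  [0,0,0],
  [0,0,0],
  [0,0,0],
  [0,0,0],
  [0,0,0],
], hand=[0.04,0.04,0.04,0.04,0.04], yaw=[0,0,0,0,0])

```text
time_s: 12.1
position: [0.6039, -0.1721, 0.0283]
tool_rot: [[-1.0, -0.014, 0.0], [-0.014, 1.0, 0.0], [-0.0, 0.0, -1.0]]
ft_force: [-1.5, 1.7, 4.7]
grip_width: 0.0472
gripper_force: 32.1
```

The opening is 47 mm, so the paddle is fully in. I'll hold it another second or so, then release.

Emit:
jog_arm([
  [0,0,0],
  [0,0,0],
  [0,0,0],
  [0,0,0],
  [0,0,0],
], hand=[0.04,0.04,0.04,0.04,0.04], yaw=[0,0,0,0,0])

```text
time_s: 12.72
position: [0.6039, -0.1721, 0.0283]
tool_rot: [[-1.0, -0.014, 0.0], [-0.014, 1.0, 0.0], [-0.0, 0.0, -1.0]]
ft_force: [-1.0, 2.9, 5.9]
grip_width: 0.0476
gripper_force: 32.1
```

Emit:
jog_arm([
  [0,0,0],
  [0,0,0],
  [0,0,0],
  [0,0,0],
  [0,0,0],
], hand=[0.04,0.04,0.04,0.04,0.04], yaw=[0,0,0,0,0])

```text
time_s: 13.35
position: [0.6039, -0.1721, 0.0283]
tool_rot: [[-1.0, -0.014, 0.0], [-0.014, 1.0, 0.0], [-0.0, 0.0, -1.0]]
ft_force: [-1.9, 2.2, 5.6]
grip_width: 0.0467
gripper_force: 32.1
```

Emit:
jog_arm([
  [0,0,0],
  [0,0,0],
  [0,0,0],
  [0,0,0],
  [0,0,0],
], hand=[0.0854,0.0854,0.0854,0.0854,0.0854], yaw=[0,0,0,0,0])

```text
time_s: 13.98
position: [0.6038, -0.1723, 0.0278]
tool_rot: [[-1.0, -0.014, 0.0], [-0.014, 1.0, -0.0], [-0.0, -0.0, -1.0]]
ft_force: [0.2, -0.2, 0.0]
grip_width: 0.0849
gripper_force: 0.0
```

Emit:
jog_arm([
  [0,0,0.03],
  [0,0,0.05],
  [0,0,0.05],
  [0,0,0],
  [0,0,0],
], hand=[0.0854,0.0854,0.0854,0.0854,0.0854], yaw=[0,0,0,0,0])

```text
time_s: 14.6
position: [0.6034, -0.172, 0.157]
tool_rot: [[-1.0, -0.014, -0.001], [-0.014, 1.0, 0.0], [0.001, 0.0, -1.0]]
ft_force: [0.5, -0.2, -0.2]
grip_width: 0.0856
gripper_force: 0.0
```

```bash
python3 - <<'E'
from h import *
b=env.get_image('wrist')[0:400,120:520]
cv2.imwrite('pics/s9.png',b[:,:,::-1])
E
```

```text
(no output)
```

View pics/s9.png

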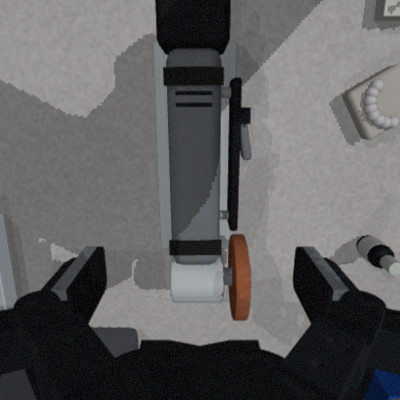

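The paddle at (236,155) is out again, the lever from (245,118) to (248,158) is still forward, and the gripper is clear.

```bash
python3 -c "
from rig import env
print(env.close_job())"
```

```text
the job is handed in; nothing more can be done
None
```

I flipped the grinder's lever forward, held the paddle fully in for about 2 s and let it go, then handed the job in; the last picture shows the paddle out, the lever still forward and the arm clear, and the engraver was not touched.

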